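# Clamp the sample bottles on the shaker

### The job

Load the shaker: flip the cam lever to free the sliding clamp bar, slide the bar well back and stand every amber sample bottle that is on the bench upright on the platform, side by side in one row between the bar and the fixed fence. Then slide the bar forward until you feel it stop against the bottles, so that they are held snugly against the fence, and flip the cam lever fully back to lock it. Leave the other things on the bench where they are.

Things in the scene. Friction and masses are not known exactly. Their poses are not given: they have to be found in the camera images.
- shaker: laboratory shaker fixed on the bench, turned up to 15 degrees; origin at the centre of its underside, z up. Its level platform (260 mm along x, 310 mm along y) has its top at z = 75 mm. Along y on it stand the fixed fence (far side) and, on its -x side, nearer the robot, the parallel sliding clamp bar, which moves along the shaker's x
- fence (a point): middle of the top edge of the fixed steel fence's inner face, at x = +80 mm, y = 0, z = 120 mm of the shaker; the fence is 300 mm long along y, 12 mm thick and stands 45 mm above the platform. Under the carriage run two 14 mm high, 22 mm wide rails along x on the platform (at y = -65 and +95 mm, ending 64 mm before the fence). Each bottle's body must end up touching this inner face, or nearly
- clamp_bar (a joint): bar travel in m, 0 to 0.09, growing away from the fence (to the shaker's -x). Gap from bar to fence = 20 mm + travel, so the bar meets 58 mm bottles that touch the fence at 38 mm. Starts locked at 0 to 15 mm. With the lever free about 3 N move it (up to 14 N when pushing a row of bottles over the platform) and it stays where left; locked, it holds against about 15 N
- bar_front (a point): middle of the top edge of the clamp bar's front face (facing the fence), z = 120 mm. The bar is 270 mm long along y, 12 mm thick; behind it, 12 to 80 mm behind this face, is its grey carriage, 240 mm long along y, top at z = 105 mm, which carries the hand tab and the cam lever
- bar_grip (a point): middle of the top edge of the black upright hand tab on the carriage: a plate 12 mm thick along the shaker's x, 36 mm wide along y, standing 58 mm above the carriage, top at z = 163 mm; 48 mm behind the bar's front face, at y = +95 mm of the shaker. Pinch it from above across its thickness to move the bar
- cam_lever (a joint): lever angle in rad, 0 to 1.222. 0: locked, leaning 35 degrees from upright to the shaker's -y. 1.222: free, leaning 35 degrees to +y. It swings over the top in the shaker's y-z plane. The cam bites below about 0.8 rad and is clear above. Starts at 0 to 0.08. Stays where left; takes up to about 10 N to push
- lever_tip (a point): a point in the lever's round black grip (20 mm in diameter, 46 mm long, on a 14 mm steel rod), 80 mm from the pivot; the lever ends 18 mm beyond it. Easily pushed over along y with closed fingers reaching 20 to 30 mm below the lever's top
- lever_pivot (a point): the lever's pivot on the carriage: 48 mm behind the bar's front face, at y = -65 mm of the shaker, z = 103 mm above the bench; moves with the bar
- bottle1: an amber round sample bottle standing upright, body 58 mm in diameter and 60 mm high, white round cap 50 mm in diameter above it from 60 to 85 mm; bottom-heavy, about 0.12 to 0.24 kg; origin at the centre of its underside, z up; three or all four are present, an absent one is None
- bottle2: an amber round sample bottle standing upright, body 58 mm in diameter and 60 mm high, white round cap 50 mm in diameter above it from 60 to 85 mm; bottom-heavy, about 0.12 to 0.24 kg; origin at the centre of its underside, z up; three or all four are present, an absent one is None
- bottle3: an amber round sample bottle standing upright, body 58 mm in diameter and 60 mm high, white round cap 50 mm in diameter above it from 60 to 85 mm; bottom-heavy, about 0.12 to 0.24 kg; origin at the centre of its underside, z up; three or all four are present, an absent one is None
- bottle4: an amber round sample bottle standing upright, body 58 mm in diameter and 60 mm high, white round cap 50 mm in diameter above it from 60 to 85 mm; bottom-heavy, about 0.12 to 0.24 kg; origin at the centre of its underside, z up; three or all four are present, an absent one is None
- wash_bottle: bystander: white wash bottle 68 mm in diameter, 178 mm high with red cap and thin spout; origin at the centre of its underside
- tip_box: bystander: blue pipette tip box with clear lid, 80 x 120 x 65 mm; origin at the centre of its underside
- slide_box: bystander: flat black slide box, 85 x 100 x 33 mm; origin at the centre of its underside
- timer: bystander: small white bench timer, 50 x 62 x 25 mm, among the bottles; origin at the centre of its underside
- pen: bystander: white marker pen with black cap lying on the bench, 145 mm long, 16 mm thick

How it is judged:
By the outcome, as a careful person would: the job done as asked, in the order asked, and still so for the second after the job is handed in, with the robot touching nothing.
Of bottle1, bottle2, bottle3, bottle4 only 3 to 4 are there at a start; the rules pass over those that are not, and their reading is None.
At some moment in a run one of bottle1, bottle2, bottle3, bottle4 may be knocked a few centimetres aside while the robot is not near it.
It also fails if it takes over 208 s, if anything falls off the work surface, if the arm or the gripper's body presses on something with over 40 N, if the wrist force passes 120 N, or if a joint passes its speed limit or range.

### The arm

A 6-joint arm with a two-finger parallel gripper is mounted at the origin on the work surface. World frame = base frame: x ahead of the robot, y to its left, z up, the work surface at z = 0. Lengths are in m, angles in degrees, forces in N, time in s.
With the tool pointing down it reaches from about 0.4 to 0.825 m from the base axis. Payload 7 kg.
Tool frame: the origin (TCP) lies on the mounting face of the last link; the fingertips stand 178 mm ahead of it and the grasp point (between the pads) lies 159 mm ahead of it (env.grip_depth is the distance from the TCP to the grasp point, in m); z points along the fingers, y is the line along which they close (so a half turn about z gives the same grasp; the last joint's range is limited). The gripper opens to 88 mm and grips with 3 to 60 N. Pads are 19 mm wide; open, the fingers measure 130 mm over their backs; the gripper's body (78 mm by 193 mm) begins 47 mm behind the grasp point.
Start: joints at [-50.644, 20.546, 0.682, 0, -70.136, -16.507], TCP at [0.262, -0.622, 0.405] pointing down, gripper open.
Joint ranges: [-176.03, 176.03], [-82.01, 121.73], [-58.28, 71.71], [-173.87, 95.51], [-174.79, -0.11], [-173.66, 173.66]. Speed limits (degrees/s): [136.94, 136.94, 172.46, 180, 180, 180].

### API

Orientations are given as a 3x3 rotation matrix whose columns are the frame's x, y, z axes.
In Python, from station import status, get_image, camera_params, env gives the robot as it stands.
- The arm moves only by the shell command python3 -m pendant 'ROWS' [FORCE]. ROWS is JSON, a list that holds one entry, the list of rows, each a list of 7 numbers: the shift along the world's x, y, z in m, then the turn, a rotation vector about the world's x, y, z in degrees, then the opening, from 0 (shut) to 1 (fully open). In form: [[[dx, dy, dz, rx, ry, rz, hand], ...]]. A call has exactly 10 rows; each row is the pose to reach, as a shift and turn from the pose commanded when the call began; what a row does not reach only later rows make up. A row lasts 1/12 s, in which the tool goes at most 41.7 mm and 7.16 degrees, less where a joint would pass 70% of its speed; a pose out of reach is approached as far as the arm can. A call with a gripper value outside its range is refused whole. The fingers move at their own pace and stop on an object; FORCE is the grip in N (left out, the last holds). Time passes only in rows, so rows that repeat a pose let the fingers close, or fill a call up. It gives the time, the measured TCP pose, the force, the opening and the grip force at its end, in the units of the state.
- status.read_state(): the state, without advancing time (a new reading comes with each control period).
- get_image(name): name is "scene" or "top"; returns the picture (384x512x3 uint8, red, green, blue); there is no depth.
- camera_params(name): a dict with "camera_matrix" (3x3 intrinsics, pixels), "world_from_camera" (4x4, takes a point from camera to world coordinates). Camera axes: x right, y down, z forward; pixel columns grow to the right and rows downward; lengths in m; the calibration is good to about 2 mm. A picture is of the moment at which its call begins. camera_params takes no time and is no camera call.
- env.hand_in(): hands the job in; it is judged then, once.
The state is a dict: "time": time; "joints": joint angles; "dq": joint speeds; "joint_torque": joint torques, N m; "ee_pos": TCP position; "tcp_rot": TCP orientation; "ft_force": force on the tool from outside, world axes, zero at the start; "moment": the same for the moment, N m; "width": finger opening in m; "grip_force": force on a finger pad.
Only numpy, scipy, OpenCV 4.12 (cv2) and the standard library are available. Lean on these libraries where they do the work, as an engineer would, in place of code of your own. Each camera call takes 0.05 s, during which the arm holds its last target. There are 200 camera calls.

## Working session

There is one attempt and no reset: what is moved stays moved. The work goes in short steps, Python scripts to look and compute and a shell command to move; the robot and the scene stay as the last step left them, time stands still between calls to the robot, and variables do not carry over. Pictures are saved under pics/ and viewed, at most 14 in all, crops included, and the job is handed in when it is done.

```bash
ls; mkdir -p pics
python3 - <<'E'
from station import status,get_image,camera_params,env
import cv2,numpy as np
np.set_printoptions(precision=4,suppress=True)
for n in("scene","top"):
    cv2.imwrite(f"pics/{n}0.png",cv2.resize(get_image(n)[:,:,::-1],(800,600),interpolation=cv2.INTER_CUBIC))
    p=camera_params(n);print(n,p)
s=status.read_state();print(s['time'],s['ee_pos'],s['tcp_rot'],s['width'])
E
```

```text
pics
scene {'camera_matrix': array([[386.8018,   0.    , 257.6119],
       [  0.    , 386.8018, 186.6859],
       [  0.    ,   0.    ,   1.    ]]), 'world_from_camera': array([[-0.7902,  0.346 , -0.5059,  1.2419],
       [ 0.6127,  0.4253, -0.6661,  0.8735],
       [-0.0154, -0.8363, -0.548 ,  0.8639],
       [ 0.    ,  0.    ,  0.    ,  1.    ]])}
top {'camera_matrix': array([[411.2258,   0.    , 257.8528],
       [  0.    , 411.2258, 196.8004],
       [  0.    ,   0.    ,   1.    ]]), 'world_from_camera': array([[ 0.0018, -0.9979,  0.0648,  0.4569],
       [-0.9998, -0.0007,  0.0175, -0.0334],
       [-0.0174, -0.0648, -0.9977,  1.204 ],
       [ 0.    ,  0.    ,  0.    ,  1.    ]])}
0.1 [ 0.262  -0.6219  0.4038] [[-0.9216 -0.3882 -0.0007]
 [-0.3882  0.9216  0.0013]
 [ 0.0001  0.0014 -1.    ]] 0.08736160290147658
```

View pics/top0.png

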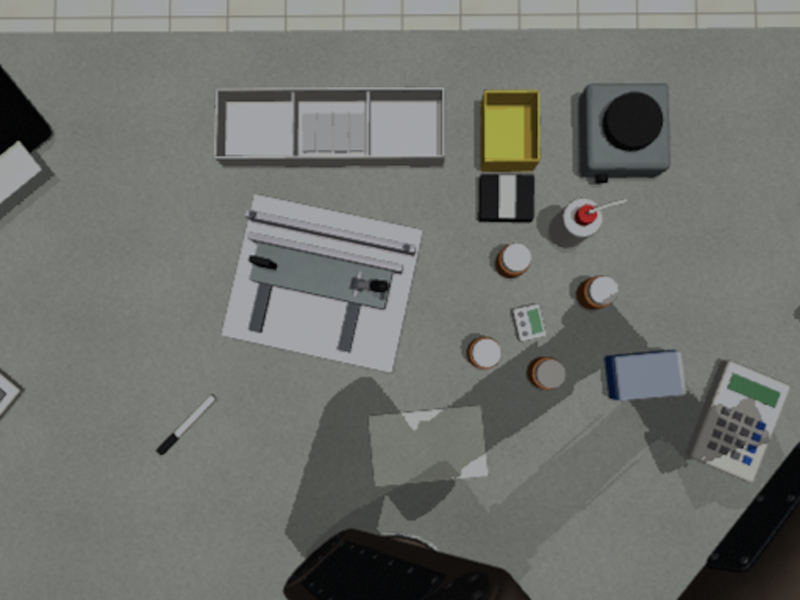

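View pics/scene0.png

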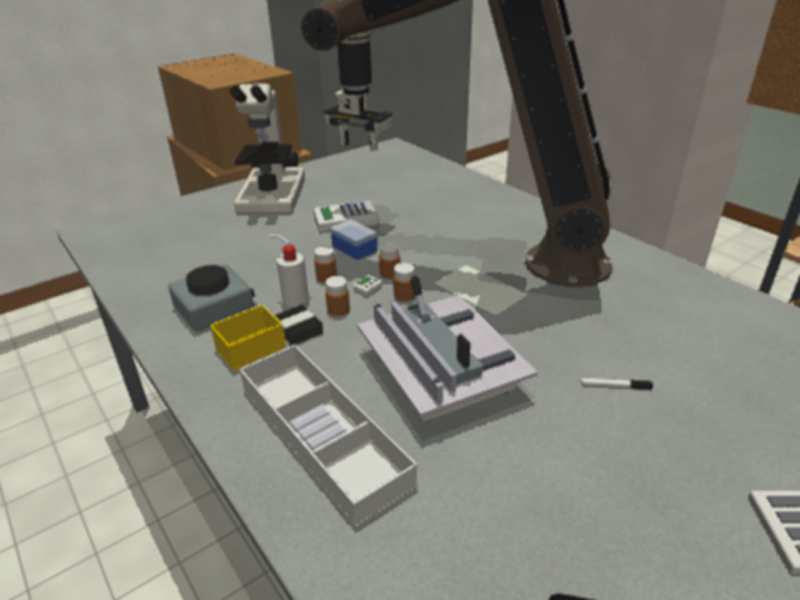

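The pictures show all four bottles, with caps in the top view at (515,258), (600,291), (485,352) and (547,373). The platform corners are at (254,195), (422,230), (393,372) and (222,336). I'll enlarge the shaker and the bottles.

```bash
cat > h.py <<'E'
from station import status,get_image,camera_params,env
import cv2,numpy as np
np.set_printoptions(precision=4,suppress=True)
def ray(n,u,v,z):
    p=camera_params(n);K=p["camera_matrix"];T=p["world_from_camera"]
    d=T[:3,:3]@np.linalg.solve(K,[u,v,1.]);o=T[:3,3]
    return o+d*(z-o[2])/d[2]
def proj(n,P):
    p=camera_params(n);T=np.linalg.inv(p["world_from_camera"])
    c=p["camera_matrix"]@(T[:3,:3]@np.asarray(P)+T[:3,3]);return c[:2]/c[2]
def crop(n,x0,y0,w,h,k,f,im=None):
    im=get_image(n) if im is None else im
    cv2.imwrite(f,cv2.resize(im[y0:y0+h,x0:x0+w,::-1],None,fx=k,fy=k,interpolation=cv2.INTER_CUBIC))
E
python3 - <<'E'
from h import *
k=1/1.5625
c=np.array([ray("top",u*k,v*k,.075)[:2] for u,v in [(254,195),(422,230),(393,372),(222,336)]])
print(c)
# far-left(+x,+y), far-right(+x,-y), near right, near left
L=np.array([[.13,.155],[.13,-.155],[-.13,-.155],[-.13,.155]])
H=(L-L.mean(0)).T@(c-c.mean(0));U,S,V=np.linalg.svd(H);R=V.T@U.T;t=c.mean(0)
print("shaker",t,np.degrees(np.arctan2(R[1,0],R[0,0])),np.abs((R@L.T).T+t-c).max())
for u,v in [(515,258),(600,291),(485,352),(547,373)]: print("b",ray("top",u*k,v*k,.085))
im=get_image("top");crop("top",138,120,140,122,5.7,"pics/sh.png",im);crop("top",290,145,120,110,5,"pics/bo.png",im)
E
```

```text
[[ 0.7316  0.2531]
 [ 0.668  -0.0473]
 [ 0.4171  0.0035]
 [ 0.4796  0.3055]]
shaker [0.5741 0.1287] -11.734344896910958 0.0022129017639854337
b [ 0.6164 -0.2097  0.085 ]
b [ 0.5585 -0.3566  0.085 ]
b [ 0.4523 -0.1563  0.085 ]
b [ 0.4163 -0.2629  0.085 ]
```

View pics/sh.png

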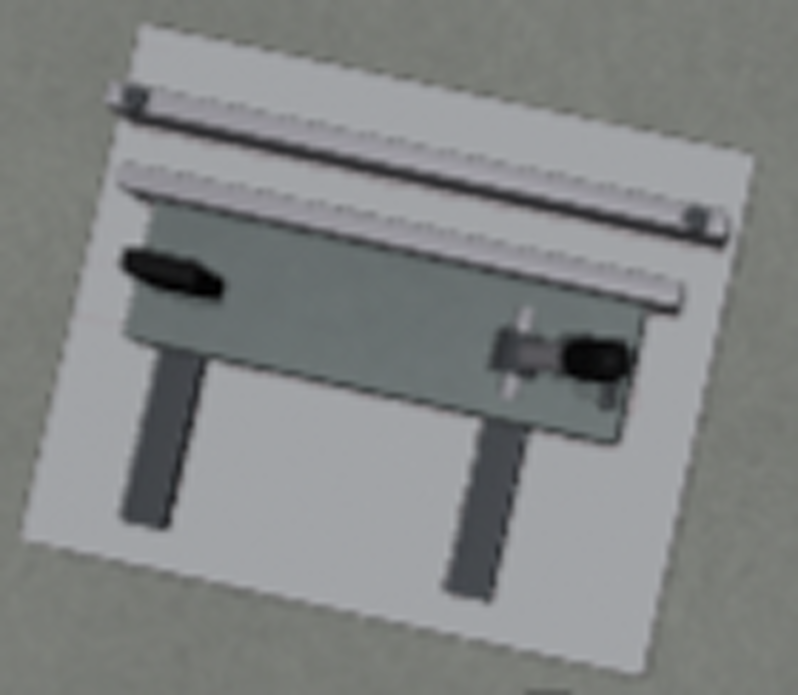

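View pics/bo.png

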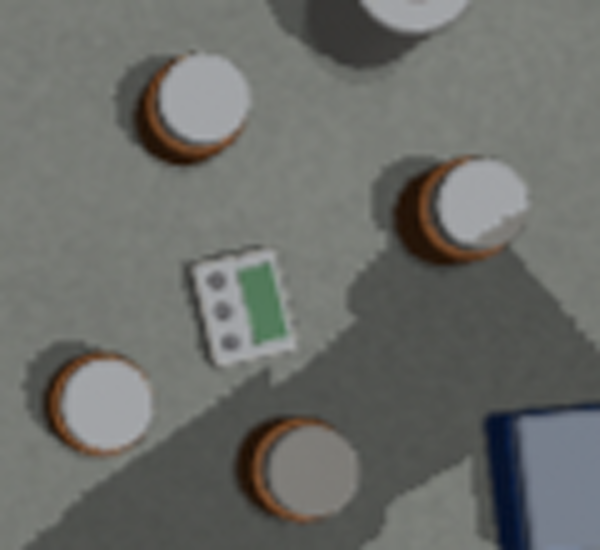

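Shaker crop: platform corners at (140,25), (753,152), (643,672) and (23,540), bar front top edge from (128,160) to (685,284), and fence inner top edge from (110,105) to (725,238). Bottle crop: caps at (205,99), (483,203), (106,405) and (313,471).

Run:
```python
from h import *
def q(u,v,z): return ray("top",138+(u+.5)/5.7-.5,120+(v+.5)/5.7-.5,z)
c=np.array([q(u,v,.075)[:2] for u,v in [(140,25),(753,152),(643,672),(23,540)]])
L=np.array([[.13,.155],[.13,-.155],[-.13,-.155],[-.13,.155]])
H=(L-L.mean(0)).T@(c-c.mean(0));U,S,V=np.linalg.svd(H);R=V.T@U.T;t=c.mean(0)
print("shaker",t,np.degrees(np.arctan2(R[1,0],R[0,0])),np.abs((R@L.T).T+t-c).max())
print(R)
loc=lambda P:R.T@(P[:2]-t)
for nm,u,v,z in [("barL",128,160,.12),("barR",685,284,.12),("fL",110,105,.12),("fR",725,238,.12),("tab",172,262,.163),("tip",600,358,.17)]: print(nm,loc(q(u,v,z)),q(u,v,z))
B=[]
for u,v in [(205,99),(483,203),(106,405),(313,471)]: print("b",ray("top",290+u/5-.4,145+v/5-.4,.085))
gap=.08-np.mean([loc(q(128,160,.12))[0],loc(q(685,284,.12))[0]]);print("travel",gap-.02)
bf=.08-gap
for nm,P in [("lever pivot",(bf-.048,-.065)),("bar_grip",(bf-.048,.095))]: print(nm,R@P+t)
for y in (-.1,-.034,.034,.1): print("slot",R@[.08-.035,y]+t)
s=status.read_state();print(np.degrees(np.arctan2(s['tcp_rot'][1,1],s['tcp_rot'][0,1])))
```

```text
shaker [0.5762 0.1304] -11.837635855451065 0.001900401978351396
[[ 0.9787  0.2051]
 [-0.2051  0.9787]]
barL [0.0568 0.1315] [0.6588 0.2474 0.12  ]
barR [ 0.053  -0.1364] [ 0.6001 -0.014   0.12  ]
fL [0.0805 0.1456] [0.6849 0.2563 0.12  ]
fR [ 0.0779 -0.1502] [ 0.6216 -0.0326  0.12  ]
tab [0.0102 0.0892] [0.6045 0.2156 0.163 ]
tip [ 0.0067 -0.1086] [0.5605 0.0227 0.17  ]
b [ 0.6184 -0.2125  0.085 ]
b [ 0.5614 -0.3626  0.085 ]
b [ 0.4514 -0.1574  0.085 ]
b [ 0.4161 -0.2686  0.085 ]
travel 0.005107837534478212
lever pivot [0.5696 0.0654]
bar_grip [0.6024 0.222 ]
slot [0.5997 0.0233]
slot [0.6133 0.0879]
slot [0.6272 0.1544]
slot [0.6408 0.219 ]
112.84247162163227
```

```bash
python3 -m pendant '[[[0.01,0.02,0,0,0,3,0],[0.03,0.06,0,0,0,8,0],[0.045,0.095,0,0,0,13,0],[0.06,0.13,0,0,0,18,0],[0.08,0.165,0,0,0,23,0],[0.095,0.2,0,0,0,28,0],[0.115,0.235,0,0,0,33,0],[0.13,0.27,0,0,0,38,0],[0.145,0.305,0,0,0,43,0],[0.16,0.34,0,0,0,47,0]]]' 20; python3 -m pendant '[[[0.018,0.035,0,0,0,3,0],[0.036,0.07,0,0,0,6,0],[0.054,0.105,0,0,0,8,0],[0.072,0.14,0,0,0,8,0],[0.09,0.175,0,0,0,8,0],[0.108,0.21,0,0,0,8,0],[0.12,0.235,0,0,0,8,0],[0.126,0.25,0,0,0,8,0],[0.128,0.255,0,0,0,8,0],[0.128,0.255,0,0,0,8,0]]]'
```

```text
time: 0.98
ee_pos: [0.4223, -0.2802, 0.4047]
tcp_rot: [[-0.34, -0.94, 0.0], [-0.94, 0.34, 0.0], [-0.0, -0.0, -1.0]]
ft_force: [0.8, 0.4, -0.5]
width: 0.0265
grip_force: 0.0
time: 1.82
ee_pos: [0.5503, -0.0261, 0.4042]
tcp_rot: [[-0.209, -0.978, -0.001], [-0.978, 0.209, -0.0], [0.0, 0.001, -1.0]]
ft_force: [-0.8, -0.8, -0.3]
width: 0.0006
grip_force: 0.0
```

```bash
python3 -m pendant '[[[0,0,-0.02,0,0,0,0],[0,0,-0.045,0,0,0,0],[0,0,-0.065,0,0,0,0],[0,0,-0.071,0,0,0,0],[0,0,-0.071,0,0,0,0],[0.002,0.01,-0.071,0,0,0,0],[0.004,0.02,-0.071,0,0,0,0],[0.006,0.03,-0.071,0,0,0,0],[0.008,0.04,-0.071,0,0,0,0],[0.0105,0.05,-0.071,0,0,0,0]]]'; python3 -m pendant '[[[0.002,0.01,0,0,0,0,0],[0.004,0.02,0,0,0,0,0],[0.006,0.03,0,0,0,0,0],[0.0085,0.04,0,0,0,0,0],[0.0105,0.05,0,0,0,0,0],[0.012,0.056,0,0,0,0,0],[0.0125,0.06,0,0,0,0,0],[0.013,0.062,0,0,0,0,0],[0.013,0.062,0,0,0,0,0],[0.013,0.062,0,0,0,0,0]]]'
```

```text
time: 2.65
ee_pos: [0.5608, 0.0233, 0.3356]
tcp_rot: [[-0.21, -0.978, 0.001], [-0.978, 0.21, -0.001], [0.001, -0.002, -1.0]]
ft_force: [-2.7, -4.7, 5.6]
width: 0.0004
grip_force: 3.1
time: 3.48
ee_pos: [0.5727, 0.0824, 0.3334]
tcp_rot: [[-0.211, -0.978, -0.005], [-0.977, 0.211, -0.006], [0.007, 0.003, -1.0]]
ft_force: [-2.0, -18.6, 4.0]
width: 0.0008
grip_force: 9.5
```

```bash
python3 -m pendant '[[[-0.002,-0.01,0,0,0,0,0],[-0.004,-0.02,0.02,0,0,0,0],[-0.004,-0.02,0.05,0,0,0,0],[-0.003,-0.015,0.068,0,0,0,0.2],[0.002,0.01,0.07,0,0,0,0.4],[0.009,0.04,0.07,0,0,0,0.7],[0.016,0.075,0.07,0,0,0,1],[0.023,0.11,0.07,0,0,0,1],[0.028,0.13,0.07,0,0,0,1],[0.029,0.137,0.07,0,0,0,1]]]'
python3 - <<'E'
from h import *
s=status.read_state();print(s['ee_pos'],s['width'],s['ft_force'])
im=get_image("top");crop("top",138,120,140,122,5.7,"pics/sh2.png",im)
E
```

```text
time: 4.32
ee_pos: [0.6033, 0.2259, 0.4032]
tcp_rot: [[-0.208, -0.978, 0.001], [-0.978, 0.208, 0.002], [-0.002, -0.0, -1.0]]
ft_force: [-0.1, -0.5, -0.7]
width: 0.0416
grip_force: 0.0
[0.6033 0.2259 0.4032] 0.04155961745022178 [-0.0645 -0.5122 -0.6717]
```

View pics/sh2.png

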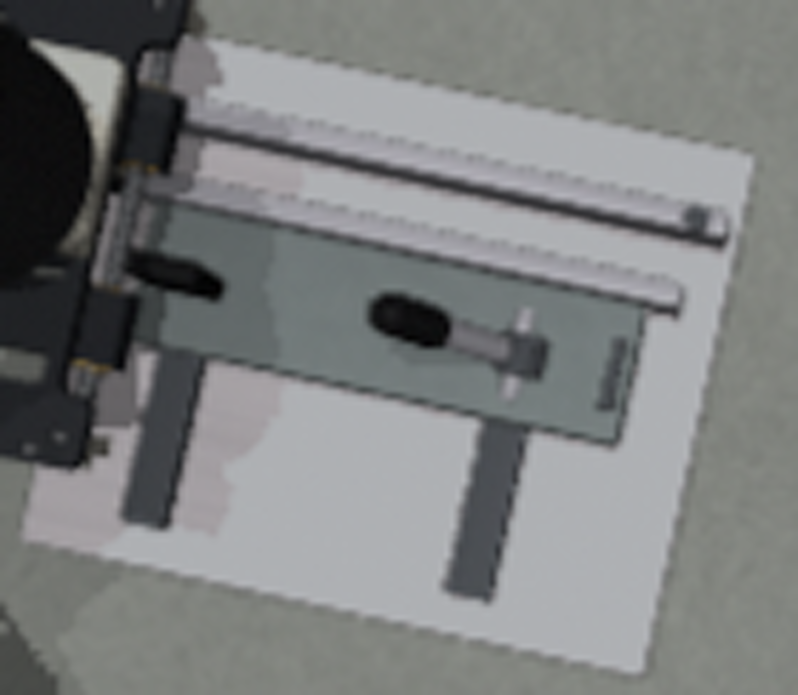

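The lever grip is now at (410,318), leaning to +y, so the clamp is free. The tab is next to the fingers, so I'll pinch it and pull the bar back.

```bash
python3 -m pendant '[[[0,-0.004,0,0,0,0,1],[0,-0.004,0,0,0,0,1],[0,-0.004,-0.02,0,0,0,1],[0,-0.004,-0.05,0,0,0,1],[0,-0.004,-0.08,0,0,0,1],[0,-0.004,-0.095,0,0,0,1],[0,-0.004,-0.097,0,0,0,0.5],[0,-0.004,-0.097,0,0,0,0],[0,-0.004,-0.097,0,0,0,0],[0,-0.004,-0.097,0,0,0,0]]]' 30; python3 -m pendant '[[[0,0,0,0,0,0,0],[0,0,0,0,0,0,0],[0,0,0,0,0,0,0],[0,0,0,0,0,0,0],[0,0,0,0,0,0,0],[0,0,0,0,0,0,0],[-0.002,0,0,0,0,0,0],[-0.008,0.0015,0,0,0,0,0],[-0.014,0.003,0,0,0,0,0],[-0.02,0.004,0,0,0,0,0]]]'
```

```text
time: 5.2
ee_pos: [0.6032, 0.2178, 0.3087]
tcp_rot: [[-0.211, -0.978, 0.003], [-0.978, 0.211, 0.002], [-0.002, -0.002, -1.0]]
ft_force: [0.3, 0.6, -0.3]
width: 0.066
grip_force: 0.0
time: 6.03
ee_pos: [0.5822, 0.222, 0.3066]
tcp_rot: [[-0.211, -0.978, 0.0], [-0.978, 0.211, 0.0], [-0.0, -0.0, -1.0]]
ft_force: [3.3, -1.1, -2.3]
width: 0.012
grip_force: 30.0
```

```bash
python3 -m pendant '[[[-0.008,0.0015,0,0,0,0,0],[-0.016,0.0035,0,0,0,0,0],[-0.024,0.005,0,0,0,0,0],[-0.032,0.007,0,0,0,0,0],[-0.04,0.0085,0,0,0,0,0],[-0.048,0.01,0,0,0,0,0],[-0.054,0.0115,0,0,0,0,0],[-0.057,0.012,0,0,0,0,0],[-0.057,0.012,0,0,0,0,0],[-0.057,0.012,0,0,0,0,0]]]'; python3 -m pendant '[[[0,0,0,0,0,0,0.5],[0,0,0,0,0,0,0.5],[0,0,0,0,0,0,0.5],[0,0,0,0,0,0,1],[0,0,0.02,0,0,0,1],[0,0,0.05,0,0,0,1],[0,-0.01,0.08,0,0,0,1],[0.01,-0.04,0.095,0,0,0,1],[0.02,-0.075,0.097,0,0,0,1],[0.03,-0.11,0.097,0,0,0,1]]]'
```

```text
time: 6.87
ee_pos: [0.5249, 0.2344, 0.3066]
tcp_rot: [[-0.21, -0.978, -0.001], [-0.978, 0.21, 0.0], [-0.0, 0.001, -1.0]]
ft_force: [-2.1, 5.4, -3.0]
width: 0.0118
grip_force: 30.0
time: 7.7
ee_pos: [0.5559, 0.1231, 0.4058]
tcp_rot: [[-0.209, -0.978, 0.003], [-0.978, 0.209, 0.001], [-0.002, -0.003, -1.0]]
ft_force: [0.4, 1.1, 0.1]
width: 0.0732
grip_force: 0.0
```

```bash
cat >> h.py <<'E'
def caps(z=.085,box=(.36,.66,-.45,-.08)):
    im=get_image("top");k=4
    g=cv2.resize(im,None,fx=k,fy=k,interpolation=cv2.INTER_CUBIC)
    r=cv2.HoughCircles(cv2.medianBlur(cv2.cvtColor(g,cv2.COLOR_RGB2GRAY),5),cv2.HOUGH_GRADIENT,1,80,param1=80,param2=18,minRadius=33,maxRadius=44)
    out=[]
    for u,v,rad in (r[0] if r is not None else []):
        u,v=(u+.5)/k-.5,(v+.5)/k-.5
        P=ray("top",u,v,z)
        p=im[max(0,int(v)-11):int(v)+12,max(0,int(u)-11):int(u)+12].astype(int)
        amber=((p[...,0]-p[...,2])>40).sum()
        if amber>10 and box[0]<P[0]<box[1] and box[2]<P[1]<box[3]: out.append(P[:2])
    s=status.read_state();print("t",s['time'],"tcp",s['ee_pos']);print(np.array(out))
    return im
E
python3 - <<'E'
from h import *
im=caps();crop("top",130,110,290,160,2.7,"pics/c1.png",im)
E
```

```text
t 7.75 tcp [0.5566 0.1182 0.4048]
[[ 0.4517 -0.1579]
 [ 0.6195 -0.2115]
 [ 0.4163 -0.2688]
 [ 0.5612 -0.3627]]
```

View pics/c1.png

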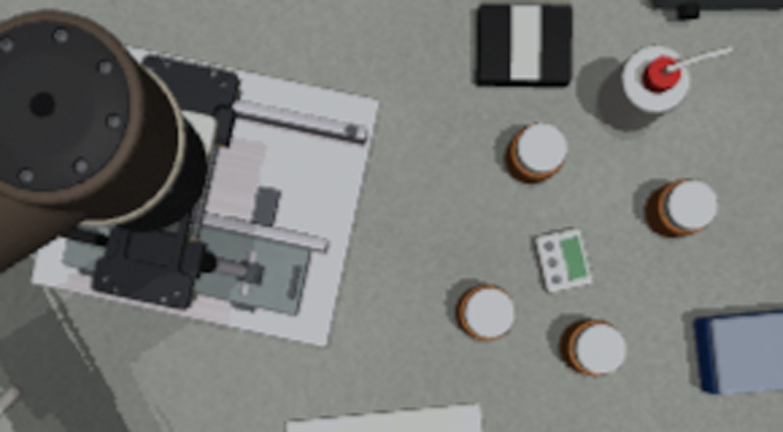

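```bash
python3 -m pendant '[[[0.004,-0.02,0,0,0,0,1],[0.011,-0.055,0,0,0,0,1],[0.018,-0.095,0,0,0,0,1],[0.026,-0.135,0,0,0,0,1],[0.034,-0.175,0,0,0,0,1],[0.042,-0.215,0,0,0,0,1],[0.05,-0.255,0,0,0,0,1],[0.057,-0.295,0,0,0,0,1],[0.062,-0.325,0,0,0,0,1],[0.064,-0.3355,0,0,0,0,1]]]' 25; python3 -m pendant '[[[0,0,-0.03,0,0,0,1],[0,0,-0.07,0,0,0,1],[0,0,-0.11,0,0,0,1],[0,0,-0.145,0,0,0,1],[0,0,-0.16,0,0,0,1],[0,0,-0.162,0,0,0,1],[0,0,-0.162,0,0,0,0.6],[0,0,-0.162,0,0,0,0.3],[0,0,-0.162,0,0,0,0.3],[0,0,-0.162,0,0,0,0.3]]]'
```

```text
time: 8.58
ee_pos: [0.6196, -0.2157, 0.403]
tcp_rot: [[-0.214, -0.977, -0.001], [-0.977, 0.214, -0.001], [0.001, 0.001, -1.0]]
ft_force: [0.6, 0.2, -0.0]
width: 0.0877
grip_force: 0.0
time: 9.42
ee_pos: [0.6202, -0.2115, 0.2437]
tcp_rot: [[-0.21, -0.978, 0.003], [-0.978, 0.21, -0.0], [-0.0, -0.003, -1.0]]
ft_force: [-0.1, -0.2, 0.5]
width: 0.0667
grip_force: 0.0
```

```bash
python3 -m pendant '[[[0,0,0,0,0,0,0.3],[0,0,0,0,0,0,0.3],[0,0,0,0,0,0,0.3],[0,0,0,0,0,0,0.3],[0,0,0,0,0,0,0.3],[0,0,0.01,0,0,0,0.3],[0,0,0.03,0,0,0,0.3],[0,0,0.055,0,0,0,0.3],[0,0,0.08,0,0,0,0.3],[0,0,0.105,0,0,0,0.3]]]' 25; python3 -m pendant '[[[0,0.01,0.03,0,0,0,0.3],[0.001,0.03,0.06,0,0,0,0.3],[0.003,0.06,0.085,0,0,0,0.3],[0.005,0.095,0.1,0,0,0,0.3],[0.007,0.13,0.103,0,0,0,0.3],[0.009,0.165,0.103,0,0,0,0.3],[0.011,0.2,0.103,0,0,0,0.3],[0.013,0.235,0.103,0,0,0,0.3],[0.014,0.27,0.103,0,0,0,0.3],[0.016,0.305,0.103,0,0,0,0.3]]]';python3 -m pendant '[[[0.001,0.035,0,0,0,0,0.3],[0.003,0.07,0,0,0,0,0.3],[0.005,0.1,0,0,0,0,0.3],[0.006,0.117,0,0,0,0,0.3],[0.006,0.1214,0,0,0,0,0.3],[0.006,0.1214,0,0,0,0,0.3],[0.006,0.1214,-0.02,0,0,0,0.3],[0.006,0.1214,-0.05,0,0,0,0.3],[0.006,0.1214,-0.08,0,0,0,0.3],[0.006,0.1214,-0.1,0,0,0,0.3]]]'
```

```text
time: 10.25
ee_pos: [0.6193, -0.2115, 0.3477]
tcp_rot: [[-0.211, -0.978, -0.001], [-0.978, 0.211, 0.0], [0.0, 0.001, -1.0]]
ft_force: [0.1, 0.1, -2.2]
width: 0.0492
grip_force: 25.0
time: 11.08
ee_pos: [0.635, 0.0951, 0.4499]
tcp_rot: [[-0.211, -0.978, -0.001], [-0.978, 0.211, 0.0], [-0.0, 0.001, -1.0]]
ft_force: [0.1, -0.3, -1.7]
width: 0.0494
grip_force: 25.0
time: 11.92
ee_pos: [0.6408, 0.2129, 0.3472]
tcp_rot: [[-0.212, -0.977, -0.003], [-0.977, 0.212, -0.001], [0.001, 0.002, -1.0]]
ft_force: [-0.6, -0.1, -2.8]
width: 0.0494
grip_force: 25.0
```

```bash
python3 -m pendant '[[[0,0,-0.01,0,0,0,0.3],[0,0,-0.018,0,0,0,0.3],[0,0,-0.024,0,0,0,0.3],[0,0,-0.028,0,0,0,0.3],[0,0,-0.031,0,0,0,0.3],[0,0,-0.033,0,0,0,0.3],[0,0,-0.034,0,0,0,0.3],[0,0,-0.034,0,0,0,0.3],[0,0,-0.034,0,0,0,0.3],[0,0,-0.034,0,0,0,0.3]]]'; python3 -m pendant '[[[0,0,0,0,0,0,0.7],[0,0,0,0,0,0,0.7],[0,0,0,0,0,0,0.8],[0,0,0,0,0,0,0.85],[0,0,0.01,0,0,0,0.85],[0,0,0.04,0,0,0,1],[0,0,0.08,0,0,0,1],[-0.01,-0.02,0.1,0,0,0,1],[-0.03,-0.05,0.12,0,0,0,1],[-0.05,-0.09,0.12,0,0,0,1]]]';python3 - <<'E'
from h import *
im=caps(box=(.3,.8,-.5,.4));caps(z=.16,box=(.55,.75,0,.3))
E
```

```text
time: 12.75
ee_pos: [0.6418, 0.215, 0.3175]
tcp_rot: [[-0.21, -0.978, 0.002], [-0.978, 0.21, 0.001], [-0.001, -0.002, -1.0]]
ft_force: [-2.4, -0.9, 5.7]
width: 0.0495
grip_force: 25.0
time: 13.58
ee_pos: [0.5934, 0.128, 0.4406]
tcp_rot: [[-0.208, -0.978, 0.007], [-0.978, 0.208, 0.002], [-0.003, -0.006, -1.0]]
ft_force: [1.6, -0.1, 1.5]
width: 0.0876
grip_force: 0.0
t 13.6333 tcp [0.5894 0.1221 0.4396]
[[ 0.4169 -0.2647]
 [ 0.5605 -0.3627]
 [ 0.4517 -0.1525]
 [ 0.6863 -0.333 ]]
t 13.6833 tcp [0.5907 0.124  0.4388]
[]
```

```bash
python3 -m pendant '[[[-0.008,-0.016,0,0,0,0,1],[-0.022,-0.044,0,0,0,0,1],[-0.038,-0.076,0,0,0,0,1],[-0.055,-0.11,0,0,0,0,1],[-0.072,-0.144,0,0,0,0,1],[-0.089,-0.178,-0.01,0,0,0,1],[-0.106,-0.212,-0.03,0,0,0,1],[-0.122,-0.244,-0.06,0,0,0,1],[-0.135,-0.27,-0.08,0,0,0,1],[-0.14,-0.28,-0.094,0,0,0,1]]]';python3 - <<'E'
from h import *
im=caps();crop("top",290,145,120,110,5,"pics/bo2.png",im)
E
```

```text
time: 14.52
ee_pos: [0.45, -0.1548, 0.3397]
tcp_rot: [[-0.212, -0.977, -0.003], [-0.977, 0.212, 0.0], [0.0, 0.003, -1.0]]
ft_force: [-0.5, 0.2, 0.3]
width: 0.0876
grip_force: 0.0
t 14.5667 tcp [ 0.4495 -0.155   0.3377]
[[ 0.5605 -0.362 ]]
```

View pics/bo2.png

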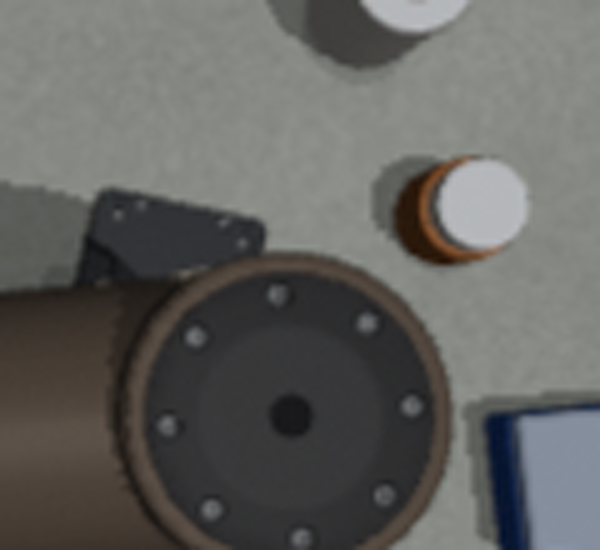

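The arm hides bottle 3, and bottle 2 at (483,203) has not moved. I'll grasp at the measured position.

```bash
python3 -m pendant '[[[0,0,-0.02,0,0,0,1],[0,0,-0.05,0,0,0,1],[0,0,-0.08,0,0,0,1],[0,0,-0.097,0,0,0,1],[0,0,-0.1,0,0,0,1],[0,0,-0.1,0,0,0,0.7],[0,0,-0.1,0,0,0,0.3],[0,0,-0.1,0,0,0,0.3],[0,0,-0.1,0,0,0,0.3],[0,0,-0.1,0,0,0,0.3]]]' 25; python3 -m pendant '[[[0,0,0,0,0,0,0.3],[0,0,0,0,0,0,0.3],[0,0,0,0,0,0,0.3],[0,0,0,0,0,0,0.3],[0,0,0,0,0,0,0.3],[0,0,0.01,0,0,0,0.3],[0,0,0.03,0,0,0,0.3],[0,0,0.055,0,0,0,0.3],[0,0,0.08,0,0,0,0.3],[0,0,0.105,0,0,0,0.3]]]' 25
```

```text
time: 15.4
ee_pos: [0.4533, -0.1523, 0.2427]
tcp_rot: [[-0.21, -0.978, 0.002], [-0.978, 0.21, 0.0], [-0.001, -0.002, -1.0]]
ft_force: [-0.5, 0.1, -0.0]
width: 0.0595
grip_force: 0.0
time: 16.23
ee_pos: [0.4525, -0.1524, 0.3473]
tcp_rot: [[-0.211, -0.978, -0.001], [-0.978, 0.211, 0.0], [0.0, 0.001, -1.0]]
ft_force: [1.1, -0.2, -1.5]
width: 0.0493
grip_force: 25.0
```

```bash
python3 -m pendant '[[[0.003,0.006,0.03,0,0,0,0.3],[0.013,0.022,0.06,0,0,0,0.3],[0.027,0.046,0.085,0,0,0,0.3],[0.044,0.076,0.1,0,0,0,0.3],[0.061,0.106,0.103,0,0,0,0.3],[0.079,0.137,0.103,0,0,0,0.3],[0.097,0.168,0.103,0,0,0,0.3],[0.115,0.199,0.103,0,0,0,0.3],[0.132,0.229,0.103,0,0,0,0.3],[0.148,0.257,0.103,0,0,0,0.3]]]';python3 -m pendant '[[[0.013,0.022,0,0,0,0,0.3],[0.022,0.038,0,0,0,0,0.3],[0.027,0.046,0,0,0,0,0.3],[0.028,0.0476,0,0,0,0,0.3],[0.028,0.0476,0,0,0,0,0.3],[0.028,0.0476,-0.02,0,0,0,0.3],[0.028,0.0476,-0.05,0,0,0,0.3],[0.028,0.0476,-0.08,0,0,0,0.3],[0.028,0.0476,-0.1,0,0,0,0.3],[0.028,0.0476,-0.11,0,0,0,0.3]]]'; python3 -m pendant '[[[0,0,-0.008,0,0,0,0.3],[0,0,-0.014,0,0,0,0.3],[0,0,-0.018,0,0,0,0.3],[0,0,-0.021,0,0,0,0.3],[0,0,-0.023,0,0,0,0.3],[0,0,-0.0235,0,0,0,0.3],[0,0,-0.0235,0,0,0,0.3],[0,0,-0.0235,0,0,0,0.3],[0,0,-0.0235,0,0,0,0.3],[0,0,-0.0235,0,0,0,0.3]]]'
```

```text
time: 17.07
ee_pos: [0.6015, 0.1065, 0.4489]
tcp_rot: [[-0.21, -0.978, -0.001], [-0.978, 0.21, -0.0], [0.0, 0.001, -1.0]]
ft_force: [0.3, -0.9, -0.0]
width: 0.0493
grip_force: 25.0
time: 17.9
ee_pos: [0.6275, 0.1505, 0.3369]
tcp_rot: [[-0.212, -0.977, -0.004], [-0.977, 0.212, -0.001], [0.002, 0.004, -1.0]]
ft_force: [-0.4, 0.3, -2.2]
width: 0.0495
grip_force: 25.0
time: 18.73
ee_pos: [0.6292, 0.1523, 0.3173]
tcp_rot: [[-0.21, -0.978, 0.002], [-0.978, 0.21, 0.0], [-0.001, -0.001, -1.0]]
ft_force: [-1.4, -1.1, 5.7]
width: 0.0491
grip_force: 25.0
```

```bash
python3 -m pendant '[[[0,0,0,0,0,0,0.7],[0,0,0,0,0,0,0.7],[0,0,0,0,0,0,0.8],[0,0,0,0,0,0,0.85],[0,0,0.01,0,0,0,0.85],[0,0,0.04,0,0,0,1],[0,0,0.08,0,0,0,1],[-0.01,-0.02,0.1,0,0,0,1],[-0.03,-0.05,0.12,0,0,0,1],[-0.05,-0.09,0.12,0,0,0,1]]]';python3 - <<'E'
from h import *
im=caps();caps(z=.16,box=(.55,.75,0,.3))
E
```

```text
time: 19.57
ee_pos: [0.5807, 0.0653, 0.4411]
tcp_rot: [[-0.208, -0.978, 0.007], [-0.978, 0.208, 0.001], [-0.003, -0.006, -1.0]]
ft_force: [1.3, -0.9, 0.0]
width: 0.0872
grip_force: 0.0
t 19.6167 tcp [0.5767 0.0597 0.44  ]
[[ 0.5592 -0.3566]
 [ 0.4163 -0.2654]]
t 19.6667 tcp [0.578  0.0615 0.4391]
[]
```

```bash
python3 -m pendant '[[[-0.008,-0.017,0,0,0,0,1],[-0.024,-0.05,0,0,0,0,1],[-0.042,-0.086,0,0,0,0,1],[-0.06,-0.122,0,0,0,0,1],[-0.078,-0.158,0,0,0,0,1],[-0.096,-0.194,-0.01,0,0,0,1],[-0.114,-0.23,-0.03,0,0,0,1],[-0.132,-0.267,-0.05,0,0,0,1],[-0.15,-0.304,-0.07,0,0,0,1],[-0.162,-0.3285,-0.08,0,0,0,1]]]';python3 -m pendant '[[[0,0,-0.02,0,0,0,1],[0,0,-0.05,0,0,0,1],[0,0,-0.08,0,0,0,1],[0,0,-0.105,0,0,0,1],[0,0,-0.114,0,0,0,1],[0,0,-0.114,0,0,0,0.7],[0,0,-0.114,0,0,0,0.3],[0,0,-0.114,0,0,0,0.3],[0,0,-0.114,0,0,0,0.3],[0,0,-0.114,0,0,0,0.3]]]' 25; python3 -m pendant '[[[0,0,0,0,0,0,0.3],[0,0,0,0,0,0,0.3],[0,0,0,0,0,0,0.3],[0,0,0,0,0,0,0.3],[0,0,0,0,0,0,0.3],[0,0,0.01,0,0,0,0.3],[0,0,0.03,0,0,0,0.3],[0,0,0.055,0,0,0,0.3],[0,0,0.08,0,0,0,0.3],[0,0,0.105,0,0,0,0.3]]]' 25
```

```text
time: 20.5
ee_pos: [0.4169, -0.2649, 0.3556]
tcp_rot: [[-0.21, -0.978, 0.0], [-0.978, 0.21, 0.0], [-0.0, -0.0, -1.0]]
ft_force: [1.6, 0.4, -0.2]
width: 0.0878
grip_force: 0.0
time: 21.33
ee_pos: [0.4189, -0.2636, 0.2435]
tcp_rot: [[-0.21, -0.978, 0.003], [-0.978, 0.21, -0.001], [-0.0, -0.003, -1.0]]
ft_force: [-0.2, 0.1, -0.7]
width: 0.0599
grip_force: 0.0
time: 22.17
ee_pos: [0.418, -0.2634, 0.348]
tcp_rot: [[-0.211, -0.978, -0.001], [-0.978, 0.211, 0.0], [-0.0, 0.001, -1.0]]
ft_force: [0.9, 0.4, -1.7]
width: 0.0494
grip_force: 25.0
```

```bash
python3 -m pendant '[[[0.004,0.007,0.03,0,0,0,0.3],[0.014,0.025,0.06,0,0,0,0.3],[0.029,0.052,0.085,0,0,0,0.3],[0.047,0.084,0.1,0,0,0,0.3],[0.065,0.116,0.103,0,0,0,0.3],[0.083,0.149,0.103,0,0,0,0.3],[0.101,0.181,0.103,0,0,0,0.3],[0.119,0.213,0.103,0,0,0,0.3],[0.136,0.244,0.103,0,0,0,0.3],[0.153,0.274,0.103,0,0,0,0.3]]]';python3 -m pendant '[[[0.017,0.03,0,0,0,0,0.3],[0.03,0.054,0,0,0,0,0.3],[0.039,0.07,0,0,0,0,0.3],[0.043,0.077,0,0,0,0,0.3],[0.044,0.079,0,0,0,0,0.3],[0.044,0.079,-0.02,0,0,0,0.3],[0.044,0.079,-0.05,0,0,0,0.3],[0.044,0.079,-0.08,0,0,0,0.3],[0.044,0.079,-0.1,0,0,0,0.3],[0.044,0.079,-0.11,0,0,0,0.3]]]'; python3 -m pendant '[[[0,0,-0.008,0,0,0,0.3],[0,0,-0.014,0,0,0,0.3],[0,0,-0.018,0,0,0,0.3],[0,0,-0.021,0,0,0,0.3],[0,0,-0.023,0,0,0,0.3],[0,0,-0.024,0,0,0,0.3],[0,0,-0.024,0,0,0,0.3],[0,0,-0.024,0,0,0,0.3],[0,0,-0.024,0,0,0,0.3],[0,0,-0.024,0,0,0,0.3]]]'
```

```text
time: 23.0
ee_pos: [0.5717, 0.0124, 0.45]
tcp_rot: [[-0.21, -0.978, -0.0], [-0.978, 0.21, 0.0], [-0.0, 0.0, -1.0]]
ft_force: [-0.1, -0.7, -1.1]
width: 0.0495
grip_force: 25.0
time: 23.83
ee_pos: [0.6139, 0.0879, 0.3373]
tcp_rot: [[-0.212, -0.977, -0.004], [-0.977, 0.212, -0.001], [0.002, 0.004, -1.0]]
ft_force: [0.2, -0.0, -1.5]
width: 0.0495
grip_force: 25.0
time: 24.67
ee_pos: [0.6155, 0.0896, 0.3179]
tcp_rot: [[-0.21, -0.978, 0.002], [-0.978, 0.21, 0.0], [-0.001, -0.002, -1.0]]
ft_force: [-3.3, 0.6, 5.4]
width: 0.0496
grip_force: 25.0
```

Next I'll release it and go to bottle 2, turning the hand by about -75° so its body clears the wash bottle.

```bash
python3 -m pendant '[[[0,0,0,0,0,0,0.7],[0,0,0,0,0,0,0.7],[0,0,0,0,0,0,0.8],[0,0,0,0,0,0,0.85],[0,0,0.01,0,0,0,0.85],[0,0,0.04,0,0,0,1],[0,0,0.08,0,0,0,1],[-0.005,-0.02,0.1,0,0,-6,1],[-0.01,-0.05,0.12,0,0,-12,1],[-0.015,-0.09,0.12,0,0,-18,1]]]';python3 -m pendant '[[[-0.003,-0.035,0,0,0,-6,1],[-0.006,-0.07,0,0,0,-12,1],[-0.009,-0.105,0,0,0,-18,1],[-0.012,-0.14,0,0,0,-24,1],[-0.015,-0.175,0,0,0,-30,1],[-0.018,-0.205,0,0,0,-36,1],[-0.02,-0.23,0,0,0,-42,1],[-0.022,-0.245,0,0,0,-48,1],[-0.023,-0.25,0,0,0,-54,1],[-0.023,-0.25,0,0,0,-60,1]]]';python3 - <<'E'
from h import *
im=caps();caps(z=.16,box=(.55,.75,0,.3));crop("top",130,110,290,160,2.7,"pics/c2.png",im)
E
```

```text
time: 25.5
ee_pos: [0.601, -0.0, 0.4419]
tcp_rot: [[-0.504, -0.864, 0.008], [-0.864, 0.504, 0.001], [-0.005, -0.006, -1.0]]
ft_force: [2.6, -1.7, 0.5]
width: 0.0878
grip_force: 0.0
time: 26.33
ee_pos: [0.5769, -0.2523, 0.4368]
tcp_rot: [[-1.0, 0.01, 0.0], [0.01, 1.0, -0.0], [-0.0, -0.0, -1.0]]
ft_force: [-0.2, 0.7, -0.1]
width: 0.0876
grip_force: 0.0
t 26.3833 tcp [ 0.577  -0.2517  0.4367]
[[ 0.5598 -0.3566]]
t 26.4333 tcp [ 0.5771 -0.2512  0.4368]
[[0.614  0.084 ]
 [0.6413 0.2137]
 [0.6231 0.1432]]
```

View pics/c2.png

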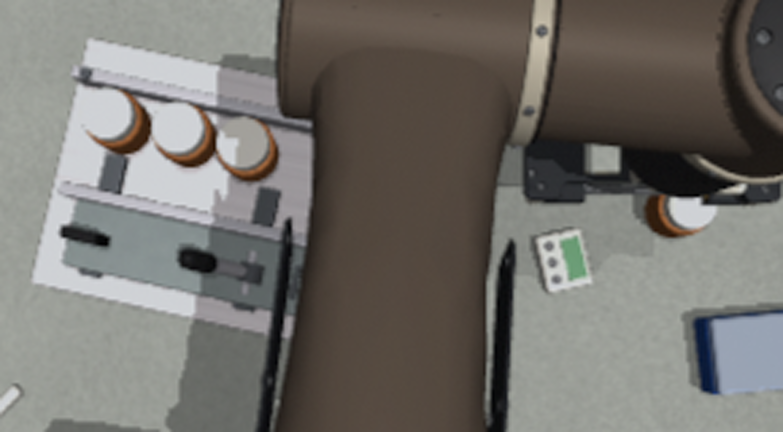

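Three bottles stand on the platform, with caps at (110,115), (183,132) and (247,143). Bottle 2's cap is at (690,207), where it was before.

```bash
python3 -m pendant '[[[-0.004,-0.02,0,0,0,0,1],[-0.009,-0.055,0,0,0,0,1],[-0.014,-0.09,0,0,0,0,1],[-0.016,-0.107,-0.005,0,0,0,1],[-0.016,-0.1105,-0.03,0,0,0,1],[-0.016,-0.1105,-0.07,0,0,0,1],[-0.016,-0.1105,-0.11,0,0,0,1],[-0.016,-0.1105,-0.15,0,0,0,1],[-0.016,-0.1105,-0.18,0,0,0,1],[-0.016,-0.1105,-0.1945,0,0,0,1]]]';python3 -m pendant '[[[0,0,0,0,0,0,1],[0,0,0,0,0,0,0.7],[0,0,0,0,0,0,0.3],[0,0,0,0,0,0,0.3],[0,0,0,0,0,0,0.3],[0,0,0,0,0,0,0.3],[0,0,0,0,0,0,0.3],[0,0,0,0,0,0,0.3],[0,0,0,0,0,0,0.3],[0,0,0,0,0,0,0.3]]]' 25; python3 -m pendant '[[[0,0,0.01,0,0,0,0.3],[0,0,0.03,0,0,0,0.3],[0,0,0.06,0,0,0,0.3],[0,0,0.09,0,0,6,0.3],[0,0,0.12,0,0,12,0.3],[0,0,0.15,0,0,18,0.3],[0,0,0.18,0,0,24,0.3],[0,0,0.2,0,0,30,0.3],[0,0.01,0.208,0,0,36,0.3],[0,0.03,0.208,0,0,42,0.3]]]' 25
```

```text
time: 27.27
ee_pos: [0.5601, -0.3601, 0.2372]
tcp_rot: [[-1.0, -0.001, -0.005], [-0.001, 1.0, 0.002], [0.005, 0.002, -1.0]]
ft_force: [-0.3, 0.4, -1.2]
width: 0.0877
grip_force: 0.0
time: 28.1
ee_pos: [0.5616, -0.3612, 0.2425]
tcp_rot: [[-1.0, 0.002, 0.001], [0.002, 1.0, -0.001], [-0.001, -0.001, -1.0]]
ft_force: [0.1, -1.2, 5.2]
width: 0.0491
grip_force: 25.0
time: 28.93
ee_pos: [0.5611, -0.3321, 0.4525]
tcp_rot: [[-0.743, -0.67, 0.003], [-0.67, 0.743, -0.001], [-0.001, -0.003, -1.0]]
ft_force: [1.5, 0.2, -1.8]
width: 0.0494
grip_force: 25.0
```

```bash
python3 -m pendant '[[[0.003,0.03,0,0,0,6,0.3],[0.007,0.065,0,0,0,12,0.3],[0.011,0.1,0,0,0,18,0.3],[0.015,0.135,0,0,0,24,0.3],[0.019,0.17,0,0,0,30,0.3],[0.023,0.205,0,0,0,36,0.3],[0.027,0.24,0,0,0,36,0.3],[0.031,0.275,0,0,0,36,0.3],[0.034,0.305,0,0,0,36,0.3],[0.037,0.33,0,0,0,36,0.3]]]';python3 -m pendant '[[[0.0015,0.015,0,0,0,0,0.3],[0.002,0.022,0,0,0,0,0.3],[0.0023,0.0237,0,0,0,0,0.3],[0.0023,0.0237,0,0,0,0,0.3],[0.0023,0.0237,0,0,0,0,0.3],[0.0023,0.0237,-0.02,0,0,0,0.3],[0.0023,0.0237,-0.05,0,0,0,0.3],[0.0023,0.0237,-0.08,0,0,0,0.3],[0.0023,0.0237,-0.1,0,0,0,0.3],[0.0023,0.0237,-0.11,0,0,0,0.3]]]'; python3 -m pendant '[[[0,0,-0.008,0,0,0,0.3],[0,0,-0.014,0,0,0,0.3],[0,0,-0.018,0,0,0,0.3],[0,0,-0.021,0,0,0,0.3],[0,0,-0.023,0,0,0,0.3],[0,0,-0.024,0,0,0,0.3],[0,0,-0.024,0,0,0,0.3],[0,0,-0.024,0,0,0,0.3],[0,0,-0.024,0,0,0,0.3],[0,0,-0.024,0,0,0,0.3]]]'
```

```text
time: 29.77
ee_pos: [0.5978, 0.0012, 0.4497]
tcp_rot: [[-0.21, -0.978, -0.001], [-0.978, 0.21, 0.0], [-0.0, 0.001, -1.0]]
ft_force: [0.6, -0.3, -1.6]
width: 0.0495
grip_force: 25.0
time: 30.6
ee_pos: [0.5996, 0.0211, 0.3366]
tcp_rot: [[-0.212, -0.977, -0.004], [-0.977, 0.212, -0.001], [0.002, 0.004, -1.0]]
ft_force: [-1.1, 0.5, -1.7]
width: 0.0498
grip_force: 25.0
time: 31.43
ee_pos: [0.6009, 0.0227, 0.3175]
tcp_rot: [[-0.21, -0.978, 0.002], [-0.978, 0.21, 0.0], [-0.001, -0.002, -1.0]]
ft_force: [-1.7, -0.2, 5.5]
width: 0.0494
grip_force: 25.0
```

```bash
python3 -m pendant '[[[0,0,0,0,0,0,0.7],[0,0,0,0,0,0,0.7],[0,0,0,0,0,0,0.8],[0,0,0,0,0,0,0.85],[0,0,0.01,0,0,0,0.85],[0,0,0.04,0,0,0,1],[0,0,0.08,0,0,0,1],[-0.01,0.02,0.11,0,0,0,1],[-0.025,0.05,0.12,0,0,0,1],[-0.04,0.085,0.12,0,0,0,1]]]';python3 -m pendant '[[[-0.01,0.035,0,0,0,0,1],[-0.02,0.07,0,0,0,0,1],[-0.03,0.105,0,0,0,0,1],[-0.04,0.14,0,0,0,0,1],[-0.05,0.175,0,0,0,0,1],[-0.06,0.21,0,0,0,0,1],[-0.07,0.245,0,0,0,0,1],[-0.08,0.28,0,0,0,0,1],[-0.085,0.3,0,0,0,0,1],[-0.085,0.305,0,0,0,0,1]]]';python3 - <<'E'
from h import *
im=caps(box=(.3,.8,-.5,.4));caps(z=.16,box=(.55,.75,-.05,.3));crop("top",130,110,150,130,4.6,"pics/c3.png",im)
E
```

```text
time: 32.27
ee_pos: [0.5608, 0.1075, 0.4404]
tcp_rot: [[-0.213, -0.977, 0.006], [-0.977, 0.213, 0.002], [-0.004, -0.006, -1.0]]
ft_force: [0.5, 0.7, -0.2]
width: 0.0875
grip_force: 0.0
time: 33.1
ee_pos: [0.4744, 0.4159, 0.4359]
tcp_rot: [[-0.208, -0.978, 0.0], [-0.978, 0.208, 0.0], [-0.0, -0.0, -1.0]]
ft_force: [0.4, -0.4, 0.0]
width: 0.0874
grip_force: 0.0
t 33.15 tcp [0.4749 0.4152 0.4357]
[[0.6031 0.0243]
 [0.6301 0.0925]
 [0.6406 0.1594]
 [0.6552 0.2322]]
t 33.2 tcp [0.4753 0.4137 0.4357]
[[0.6185 0.084 ]
 [0.6023 0.0237]
 [0.6419 0.2157]
 [0.627  0.1458]]
```

View pics/c3.png

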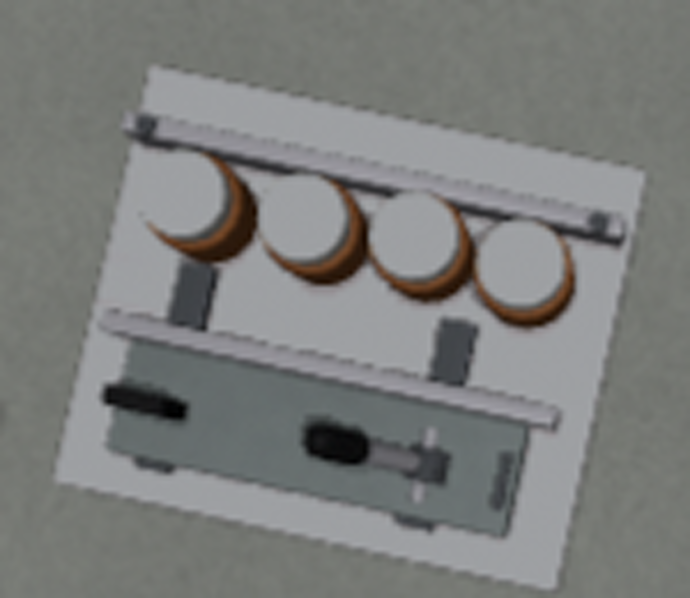

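All four bottles stand in one row, with caps at (183,195), (303,220), (413,237) and (522,264). The bar is back and the lever is free. I'll grip the tab again and push the bar forward.

```bash
python3 -m pendant '[[[0.008,-0.03,0,0,0,0,1],[0.018,-0.065,0,0,0,0,1],[0.028,-0.1,0,0,0,0,1],[0.038,-0.135,0,0,0,0,1],[0.046,-0.165,0,0,0,0,1],[0.05,-0.1785,-0.01,0,0,0,1],[0.05,-0.1785,-0.03,0,0,0,1],[0.05,-0.1785,-0.06,0,0,0,1],[0.05,-0.1785,-0.09,0,0,0,1],[0.05,-0.1785,-0.12,0,0,0,1]]]';python3 -m pendant '[[[0,0,-0.008,0,0,0,1],[0,0,-0.01,0,0,0,0.5],[0,0,-0.01,0,0,0,0],[0,0,-0.01,0,0,0,0],[0,0,-0.01,0,0,0,0],[0,0,-0.01,0,0,0,0],[0,0,-0.01,0,0,0,0],[0,0,-0.01,0,0,0,0],[0,0,-0.01,0,0,0,0],[0,0,-0.01,0,0,0,0]]]' 40;python3 -m pendant '[[[0.002,-0.0005,0,0,0,0,0],[0.006,-0.0015,0,0,0,0,0],[0.01,-0.002,0,0,0,0,0],[0.014,-0.003,0,0,0,0,0],[0.018,-0.004,0,0,0,0,0],[0.022,-0.0045,0,0,0,0,0],[0.026,-0.0055,0,0,0,0,0],[0.03,-0.0065,0,0,0,0,0],[0.032,-0.007,0,0,0,0,0],[0.033,-0.007,0,0,0,0,0]]]'
```

```text
time: 34.03
ee_pos: [0.5256, 0.2327, 0.3151]
tcp_rot: [[-0.212, -0.977, 0.001], [-0.977, 0.212, 0.001], [-0.001, -0.001, -1.0]]
ft_force: [-0.3, 0.3, 0.1]
width: 0.0874
grip_force: 0.0
time: 34.87
ee_pos: [0.5256, 0.2342, 0.3058]
tcp_rot: [[-0.21, -0.978, 0.0], [-0.978, 0.21, 0.0], [-0.0, -0.0, -1.0]]
ft_force: [0.8, 0.4, -0.2]
width: 0.0329
grip_force: 0.0
time: 35.7
ee_pos: [0.559, 0.2268, 0.3056]
tcp_rot: [[-0.211, -0.978, -0.0], [-0.978, 0.211, -0.0], [0.0, 0.0, -1.0]]
ft_force: [-3.4, -1.2, 1.8]
width: 0.0116
grip_force: 40.0
```

```bash
python3 -m pendant '[[[0.001,0,0,0,0,0,0],[0.002,-0.0005,0,0,0,0,0],[0.003,-0.0005,0,0,0,0,0],[0.004,-0.001,0,0,0,0,0],[0.005,-0.001,0,0,0,0,0],[0.006,-0.0015,0,0,0,0,0],[0.007,-0.0015,0,0,0,0,0],[0.008,-0.002,0,0,0,0,0],[0.009,-0.002,0,0,0,0,0],[0.009,-0.002,0,0,0,0,0]]]';python3 -m pendant '[[[0.0005,0,0,0,0,0,0],[0.001,0,0,0,0,0,0],[0.0015,0,0,0,0,0,0],[0.002,-0.0005,0,0,0,0,0],[0.0025,-0.0005,0,0,0,0,0],[0.003,-0.0005,0,0,0,0,0],[0.003,-0.0005,0,0,0,0,0],[0.003,-0.0005,0,0,0,0,0],[0.003,-0.0005,0,0,0,0,0],[0.003,-0.0005,0,0,0,0,0]]]'
```

```text
time: 36.53
ee_pos: [0.5676, 0.225, 0.3056]
tcp_rot: [[-0.211, -0.978, -0.001], [-0.978, 0.211, -0.0], [0.001, 0.0, -1.0]]
ft_force: [-4.4, -2.7, 2.4]
width: 0.0119
grip_force: 40.0
time: 37.37
ee_pos: [0.5701, 0.2245, 0.3056]
tcp_rot: [[-0.211, -0.978, -0.001], [-0.978, 0.211, -0.001], [0.001, 0.001, -1.0]]
ft_force: [-6.5, -2.0, 4.1]
width: 0.0119
grip_force: 40.0
```

```bash
for i in 1 2; do :; done; python3 -m pendant '[[[0.0005,0,0,0,0,0,0],[0.001,0,0,0,0,0,0],[0.0015,0,0,0,0,0,0],[0.002,-0.0005,0,0,0,0,0],[0.0025,-0.0005,0,0,0,0,0],[0.003,-0.0005,0,0,0,0,0],[0.003,-0.0005,0,0,0,0,0],[0.003,-0.0005,0,0,0,0,0],[0.003,-0.0005,0,0,0,0,0],[0.003,-0.0005,0,0,0,0,0]]]'
```

```text
time: 38.2
ee_pos: [0.5709, 0.2244, 0.3055]
tcp_rot: [[-0.21, -0.978, -0.006], [-0.978, 0.21, -0.0], [0.001, 0.005, -1.0]]
ft_force: [-22.3, 2.5, 12.7]
width: 0.0119
grip_force: 40.0
```

The bar stopped at 22 N where expected. I'll release the tab and flip the lever back.

```bash
python3 -m pendant '[[[0,0,0,0,0,0,0.2],[0,0,0,0,0,0,0.4],[0,0,0,0,0,0,0.5],[0,0,0,0,0,0,0.5],[0,0,0.01,0,0,0,0.5],[0,0,0.04,0,0,0,0.5],[0,0,0.07,0,0,0,0.5],[-0.004,-0.015,0.08,0,0,0,0],[-0.01,-0.035,0.08,0,0,0,0],[-0.0155,-0.054,0.08,0,0,0,0]]]' 20;python3 -m pendant '[[[0,0,0,0,0,0,0],[0,0,0,0,0,0,0],[0,0,0,0,0,0,0],[0,0,0,0,0,0,0],[0,0,0,0,0,0,0],[0,0,-0.02,0,0,0,0],[0,0,-0.04,0,0,0,0],[0,0,-0.053,0,0,0,0],[0,0,-0.053,0,0,0,0],[0,0,-0.053,0,0,0,0]]]';python3 - <<'E'
from h import *
im=get_image("top");crop("top",130,110,150,130,4.6,"pics/c4.png",im)
E
```

```text
time: 39.03
ee_pos: [0.5582, 0.1696, 0.3874]
tcp_rot: [[-0.21, -0.978, 0.003], [-0.978, 0.21, 0.002], [-0.002, -0.002, -1.0]]
ft_force: [1.2, -0.0, 0.5]
width: 0.0293
grip_force: 0.0
time: 39.87
ee_pos: [0.5582, 0.1705, 0.3321]
tcp_rot: [[-0.21, -0.978, -0.001], [-0.978, 0.21, -0.001], [0.002, 0.001, -1.0]]
ft_force: [0.7, -1.3, 0.4]
width: 0.0008
grip_force: 0.0
```

View pics/c4.png

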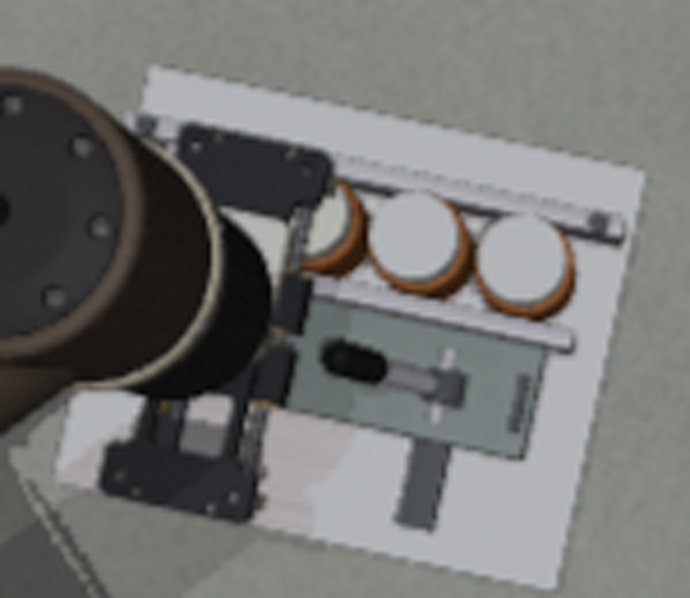

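The bar now touches the bottles, whose visible caps are at (413,237) and (522,264). The lever grip at (355,362) is clear of the fingers, so I'll push it back.

```bash
python3 -m pendant '[[[-0.002,-0.01,0,0,0,0,0],[-0.004,-0.02,0,0,0,0,0],[-0.006,-0.03,0,0,0,0,0],[-0.0085,-0.04,0,0,0,0,0],[-0.0105,-0.05,0,0,0,0,0],[-0.0125,-0.058,0,0,0,0,0],[-0.0145,-0.067,0,0,0,0,0],[-0.016,-0.075,0,0,0,0,0],[-0.0175,-0.082,0,0,0,0,0],[-0.019,-0.089,0,0,0,0,0]]]';python3 -m pendant '[[[-0.001,-0.005,0,0,0,0,0],[-0.002,-0.01,0,0,0,0,0],[-0.003,-0.015,0,0,0,0,0],[-0.004,-0.02,0,0,0,0,0],[-0.0045,-0.023,0,0,0,0,0],[-0.005,-0.025,0,0,0,0,0],[-0.0055,-0.027,0,0,0,0,0],[-0.006,-0.028,0,0,0,0,0],[-0.006,-0.028,0,0,0,0,0],[-0.006,-0.028,0,0,0,0,0]]]'
```

```text
time: 40.75
ee_pos: [0.539, 0.0805, 0.3327]
tcp_rot: [[-0.211, -0.978, 0.0], [-0.978, 0.211, 0.0], [-0.001, -0.0, -1.0]]
ft_force: [-0.7, 5.6, 4.1]
width: 0.0006
grip_force: 2.9
time: 41.58
ee_pos: [0.5331, 0.0537, 0.3318]
tcp_rot: [[-0.211, -0.978, -0.0], [-0.978, 0.211, 0.002], [-0.002, 0.001, -1.0]]
ft_force: [2.6, 7.9, -3.1]
width: 0.0005
grip_force: 4.2
```

```bash
python3 -m pendant '[[[0,-0.001,0,0,0,0,0],[-0.0005,-0.002,0,0,0,0,0],[-0.0005,-0.003,0,0,0,0,0],[-0.001,-0.004,0,0,0,0,0],[-0.001,-0.004,0,0,0,0,0],[-0.001,-0.004,0,0,0,0,0],[-0.001,-0.004,0,0,0,0,0],[-0.001,-0.004,0,0,0,0,0],[-0.001,-0.004,0,0,0,0,0],[-0.001,-0.004,0,0,0,0,0]]]'
```

```text
time: 42.42
ee_pos: [0.5327, 0.0521, 0.3318]
tcp_rot: [[-0.21, -0.978, 0.002], [-0.978, 0.21, 0.006], [-0.007, -0.001, -1.0]]
ft_force: [0.7, 22.4, -5.5]
width: 0.0005
grip_force: 10.7
```

The lever is hard on its stop at 22 N. I'll back off, lift clear and check.

```bash
python3 -m pendant '[[[0.001,0.005,0,0,0,0,0],[0.003,0.015,0,0,0,0,0],[0.004,0.02,0.01,0,0,0,0],[0.004,0.02,0.04,0,0,0,0],[0.004,0.02,0.08,0,0,0,0],[0.004,0.03,0.1,0,0,0,0],[-0.005,0.06,0.11,0,0,0,0],[-0.015,0.095,0.11,0,0,0,0],[-0.025,0.13,0.11,0,0,0,0],[-0.035,0.165,0.11,0,0,0,0]]]';python3 -m pendant '[[[-0.006,0.035,0,0,0,0,0],[-0.012,0.07,0,0,0,0,0],[-0.018,0.105,0,0,0,0,0],[-0.024,0.14,0,0,0,0,0],[-0.028,0.165,0,0,0,0,0],[-0.03,0.175,0,0,0,0,0],[-0.03,0.175,0,0,0,0,0],[-0.03,0.175,0,0,0,0,0],[-0.03,0.175,0,0,0,0,0],[-0.03,0.175,0,0,0,0,0]]]';python3 - <<'E'
from h import *
im=get_image("top");a=cv2.resize(im[110:240,130:280,::-1],None,fx=4,fy=4,interpolation=cv2.INTER_CUBIC)
cv2.imwrite("pics/c5.png",a)
cv2.imwrite("pics/s5.png",cv2.resize(get_image("scene")[60:280,80:400,::-1],None,fx=2.4,fy=2.4,interpolation=cv2.INTER_CUBIC))
E
```

```text
time: 43.25
ee_pos: [0.4964, 0.2148, 0.4438]
tcp_rot: [[-0.212, -0.977, 0.001], [-0.977, 0.212, -0.0], [0.0, -0.001, -1.0]]
ft_force: [1.2, 0.9, 0.4]
width: 0.0006
grip_force: 0.0
time: 44.08
ee_pos: [0.4674, 0.3879, 0.4431]
tcp_rot: [[-0.212, -0.977, 0.0], [-0.977, 0.212, -0.0], [0.0, -0.0, -1.0]]
ft_force: [-0.5, -1.0, 0.1]
width: 0.0003
grip_force: 0.0
```

View pics/c5.png

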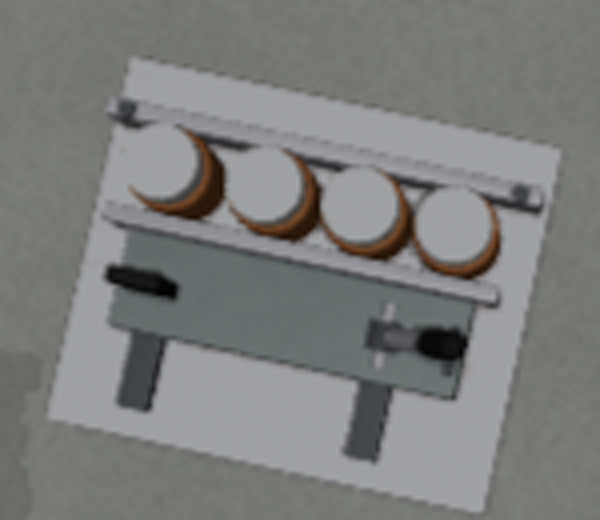

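View pics/s5.png

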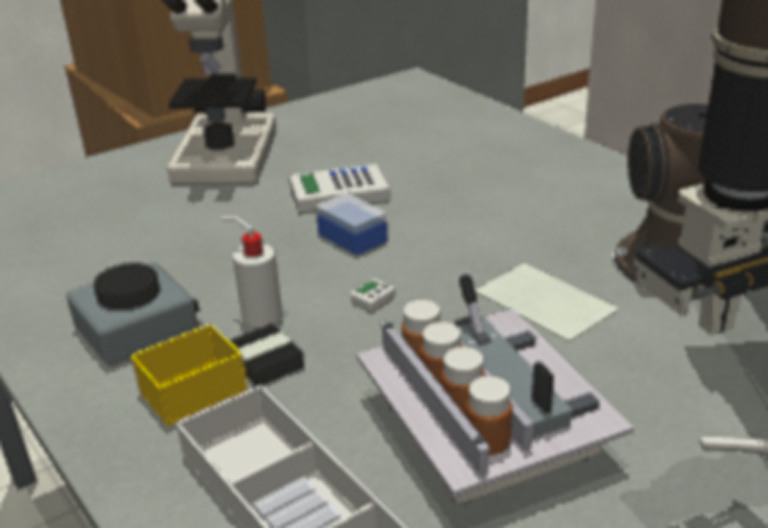

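Both views show four upright bottles between the bar and the fence, with top-view caps at (165,165), (265,185), (360,205) and (455,228). The lever grip at (440,343) leans to -y, so the clamp is locked, and the other things are where they were.

```bash
python3 -c "
from station import env
print(env.hand_in())"
```

```text
the job is handed in; nothing more can be done
None
```

I handed the job in at about 44 s: all four bottles stand upright in one row, clamped against the fence (the bar stopped at about 22 N), with the lever back on its locked stop and the other items undisturbed in the final pictures.

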